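# Put up the three-tier pastry stand

### The job

Put together the serving stand for the pastries on its wooden foot, where the foot stands: first the largest tier, then the middle one, then the smallest, and the knob handle on top, each pushed over the peg of the part below and sitting flat on it, all the way down. Lower each part gently, do not drop it; leave the pastry cutters and the brush where they are, and let go of the finished stand.

Things in the scene. Friction and masses are not known exactly. Their poses are not given: they have to be found in the camera images.
- stand_foot: foot of the stand, firm on the table: flat round wooden disc without a dish, 160 mm across, 22 mm thick; from the middle of its top rises a wooden peg (20 mm thick for 6 mm, then tapering to 7 mm; 20 mm tall), tip 42 mm above the table. Origin: centre of its underside; z up.
- large_tier: largest tier, loose: round white dish with a dark rim, 180 mm across, 14 mm high, about 340 g; in its middle a round wooden stem, 34 mm thick (43 mm below 14 mm), with a flat shoulder 72 mm above the underside, on it a wooden peg (20 mm thick for 6 mm, then tapering to 7 mm; 20 mm tall), tip at 92 mm. Socket in the underside: 24 mm wide, 26 mm deep. Origin: centre of the underside; z up.
- medium_tier: middle tier, loose: round white dish with a dark rim, 140 mm across, 14 mm high, about 240 g; in its middle a round wooden stem, 34 mm thick (43 mm below 14 mm), with a flat shoulder 72 mm above the underside, on it a wooden peg (20 mm thick for 6 mm, then tapering to 7 mm; 20 mm tall), tip at 92 mm. Socket in the underside: 24 mm wide, 26 mm deep. Origin: centre of the underside; z up.
- small_tier: smallest tier, loose: round white dish with a dark rim, 100 mm across, 14 mm high, about 160 g; in its middle a round wooden stem, 34 mm thick (43 mm below 14 mm), with a flat shoulder 72 mm above the underside, on it a wooden peg (20 mm thick for 6 mm, then tapering to 7 mm; 20 mm tall), tip at 92 mm. Socket in the underside: 24 mm wide, 26 mm deep. Origin: centre of the underside; z up.
- top_handle: handle, loose, upright: turned wooden knob without a dish, 68 mm tall, about 50 g; 34 mm thick up to 14 mm, a waist of 28 mm at 21 mm, a barrel 31 mm thick from 30 to 56 mm, domed top. Socket in the underside: 24 mm wide, 26 mm deep. Origin: centre of the underside; z up.
- cutter_round: bystander: round tinplate pastry cutter with a strap handle, 66 mm across, 41 mm high, loose. Origin: centre of its underside.
- cutter_fluted: bystander: fluted tinplate pastry cutter with a strap handle, 54 mm across, 39 mm high, loose. Origin: centre of its underside.
- pastry_brush: bystander: flat egg-wash brush with a wooden handle, 182 x 39 x 12 mm, loose. Origin: centre of its underside; x along its length, bristles at +x.
Mind the look-alikes: they are no part of the job. What is shaped like the large_tier but turquoise is not meant.

How it is judged:
By the outcome, as a careful person would: the job done as asked, in the order asked, and still so for the second after the job is handed in, with the robot touching nothing.
It also fails if it takes over 136 s, if anything falls off the work surface, if the arm or the gripper's body presses on something with over 40 N, if the wrist force passes 120 N, or if a joint passes its speed limit or range.

### The arm

A 6-joint arm with a two-finger parallel gripper is mounted at the origin on a cart in front of the work surface, level with it; the furniture and walls round the work are solid. World frame = base frame: x ahead of the robot, y to its left, z up, the work surface at z = 0. Lengths are in mm, angles in rad, forces in N, time in s.
With the tool pointing down it reaches from about 350 to 975 mm from the base axis. Payload 7.1 kg.
Tool frame: the origin (TCP) lies midway between the tips of the shut fingers; the grasp point (between the pads) lies 19 mm behind it (ctrl.grip_depth is the distance from the TCP to the grasp point, in mm); z points along the fingers, y is the line along which they close (so a half turn about z gives the same grasp; the last joint's range is limited). The gripper opens to 88 mm and grips with 3 to 60 N. Pads are 20 mm wide; open, the fingers measure 115 mm over their backs; the gripper's body (75 mm by 178 mm) begins 61 mm behind the grasp point.
Start: joints at [-1.146, 0.423, 1.63, -0, 1.089, -0.019], TCP at [268.373, -564.429, 222.675] pointing down, gripper open.
Joint ranges: [-3, 3], [-0.9, 2.11], [0.09, 2.58], [-1.31, 4.45], [0.11, 2.69], [-2.54, 2.54]. Speed limits (rad/s): [2.39, 2.39, 3.01, 3.14, 3.14, 3.14].

### API

Orientations are given as a rotation vector (axis times angle).
In Python, from workcell import ctrl, cams gives the robot as it stands.
- The arm moves only by the tool move_arm, never from a script. Its argument "steps" is a list of rows, each a list of 3 entries, a list of its own where there are three numbers: the shift along the tool's x, y, z in units of 25 mm (1.0 is 25 mm), then the turn about the tool's z in units of 5 degrees (1.0 is 5 degrees), then the closure, from 0 (fully open) to 1 (shut). A call has 1 to 20 rows; each row shifts and turns the commanded pose from where the row before left it, along the tool's axes as they then stand; what a row does not reach is not made up. A row lasts 1/12 s, in which the tool goes at most 41.7 mm and 7.16 degrees, less where a joint would pass 70% of its speed; a pose out of reach is approached as far as the arm can. A call is refused whole if a number of a shift passes 1 or a number of a turn 1, either way. A call with a gripper value outside its range is refused whole. The fingers move at their own pace and stop on an object; the grip force is fixed at half the most. Time passes only in rows, so rows that do not move let the fingers close. It gives the time, the measured TCP pose, the force, the opening and the grip force at its end, in the units of the state.
- ctrl.get_obs(): the state, without advancing time (a new reading comes with each control period).
- cams.get_image(name): name is "side" or "top" or "wrist"; returns a dict with "image" (420x560x3 uint8, red, green, blue), "camera_matrix" (3x3 intrinsics, pixels), "xyz" and "rotation" of the camera in the world; the wrist camera has in their place "mount" (4x4, takes a point from camera to tool coordinates, whose origin is the TCP and whose axes are the flange's). Camera axes: x right, y down, z forward; pixel columns grow to the right and rows downward; lengths in mm; the calibration is good to about 2 mm. A picture is of the moment at which its call begins: read the wrist's pose just before it. There is no depth.
- ctrl.close_job(): hands the job in; it is judged then, once.
Trained networks look in the newest picture that a camera, given by its name, has taken for a name from the list of things; names that differ only in an ending like _2 or _b are one class to them, and where a whole thing is asked for, a point or a joint stands for the part that bears it (a point fixed in the world has none). Each returns a list of dicts, best first, with "p" (0 to 1); they miss things now and then, are a little off and sometimes report something else, mostly with a low value. They report only what shows in the picture. A call takes as long as a camera call. They do not tell look-alikes from the thing itself.
- cams.boxes_of(camera, thing): "rect" ([centre column, centre row, width, height] in pixels, round what is visible of it).
- cams.cut_out(camera, thing): "pixels" (420x560 bool, what is visible of it) and "rect" ([centre column, centre row, width, height] in pixels, round what is visible of it).
The state is a dict: "t": time; "qpos": joint angles; "qvel": joint speeds; "joint_torque": joint torques, N m; "ee_pos": TCP position; "orientation": TCP orientation; "ft_force": force on the tool from outside, world axes, zero at the start; "moment": the same for the moment, N m; "width": finger opening in mm; "grasp_force": force on a finger pad.
Only numpy, scipy, OpenCV 4.12 (cv2) and the standard library are available. Lean on these libraries where they do the work, as an engineer would, in place of code of your own. Each camera call takes 0.05 s, during which the arm holds its last target. There are 200 camera calls.

## Working session

There is one attempt and no reset: what is moved stays moved. The work goes in short steps, Python scripts to look and compute and a tool call to move; the robot and the scene stay as the last step left them, time stands still between calls to the robot, and variables do not carry over. Pictures are saved under pics/ and viewed, at most 14 in all, crops included, and the job is handed in when it is done.

Besides the shell and the picture viewer there is one more tool, called after "Request:" by a JSON object that holds its "op" and its "data", one argument or row to a line. move_arm: Moves the arm, as the interface text tells. Its arguments: {"type":"object","properties":{"steps":{"type":"array"}},"required":["steps"]}

```bash
mkdir -p pics; cat > h.py <<'E'
import numpy as np, cv2
from workcell import ctrl, cams
from scipy.spatial.transform import Rotation as R
def save(n,f):
    d=cams.get_image(n); cv2.imwrite('pics/'+f,d['image'][:,:,::-1]); return d
def pose(d,o=None):
    if 'mount' in d:
        M=np.array(d['mount']); r=R.from_rotvec(o['orientation']).as_matrix()
        return r@M[:3,3]+np.array(o['ee_pos']), r@M[:3,:3]
    return np.array(d['xyz']),np.array(d['rotation'])
def unproj(d,uv,z,o=None):
    t,r=pose(d,o); v=r@np.linalg.solve(d['camera_matrix'],[uv[0],uv[1],1]); return t+v*(z-t[2])/v[2]
def proj(d,p,o=None):
    t,r=pose(d,o); q=d['camera_matrix']@(r.T@(np.array(p)-t)); return q[:2]/q[2]
E
python3 - <<'E'
from h import *
o=ctrl.get_obs(); print(o)
T=['stand_foot','large_tier','medium_tier','small_tier','top_handle','cutter_round','cutter_fluted','pastry_brush']
for c in ['top','side']:
    d=save(c,c+'0.png'); print(c,d['xyz'],np.array(d['rotation']).round(3).tolist(),d['camera_matrix'])
    for t in T:
        for b in cams.boxes_of(c,t)[:3]:
            print(t,round(b['p'],2),np.round(b['rect'],1), unproj(d,b['rect'][:2],14).round(0))
d=save('wrist','w0.png'); print(d['mount'],d['camera_matrix'])
a=cv2.imread('pics/top0.png');b=cv2.imread('pics/side0.png')
E
```

```text
{'t': 0.0, 'qpos': array([-1.14597841e+00,  4.23841630e-01,  1.63067689e+00,  5.32712824e-06,
        1.08857716e+00, -1.90082475e-02]), 'qvel': array([-0.00111907,  0.00056394, -0.00057333, -0.00157765, -0.00136715,
       -0.0012463 ]), 'joint_torque': array([-3.46929346e-04, -5.44641960e+01, -2.73671025e+01,  6.43755728e-02,
        2.27137335e-02, -1.26802656e-04]), 'ee_pos': array([ 268.1691603 , -563.94128158,  221.90634571]), 'orientation': array([-3.06311886e+00, -6.91124564e-01,  4.68290384e-04]), 'ft_force': array([0.21145252, 0.13618398, 1.0037702 ]), 'moment': array([ 0.04781291,  0.01478767, -0.01866974]), 'grasp_force': 0.0, 'width': 87.68846554327554}
top [ 390.17482557  -12.37443923 1328.76255766] [-2.138, 2.155, -0.11] [[546.45901839   0.         286.13043377]
 [  0.         546.45901839 209.31612714]
 [  0.           0.           1.        ]]Traceback (most recent call last):
  File "<stdin>", line 8, in <module>
  File "h.py", line 12, in unproj
    t,r=pose(d,o); v=r@np.linalg.solve(d['camera_matrix'],[uv[0],uv[1],1]); return t+v*(z-t[2])/v[2]
                                                                                                ~^^^
IndexError: invalid index to scalar variable.
```

View pics/top0.png

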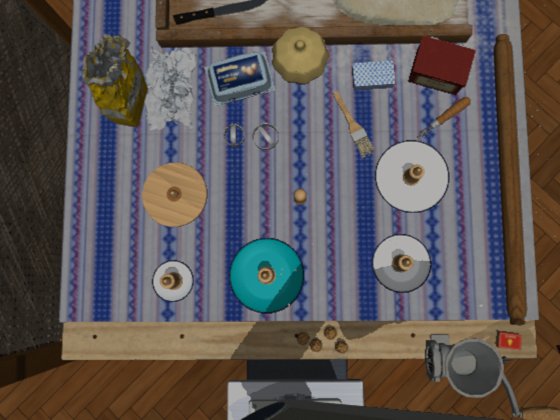

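The top view shows the foot at (174,194), the white large tier at (412,176), medium at (402,262), small at (173,281) and the handle at (300,196). The turquoise decoy is at (267,275), and the cutters and brush are near (250,135) and (355,130). The rotation comes as a rotation vector, so I'll fix the helper.

```bash
sed -i "s/return np.array(d\['xyz'\]),np.array(d\['rotation'\])/return np.array(d['xyz']),R.from_rotvec(d['rotation']).as_matrix()/" h.py
python3 - <<'E'
from h import *
T={'stand_foot':22,'large_tier':14,'medium_tier':14,'small_tier':14,'top_handle':45,'cutter_round':20,'cutter_fluted':20,'pastry_brush':6}
for c in ['top','side']:
    d=save(c,c+'1.png'); 
    for t in T:
        for b in cams.boxes_of(c,t)[:3]:
            print(c,t,round(b['p'],2),np.round(b['rect'],1), unproj(d,b['rect'][:2],T[t]).round(0))
d=cams.get_image('wrist'); print(np.array(d['mount']).round(3),d['camera_matrix'])
E
```

```text
top stand_foot 0.74 [177.1 197.1  70.1  67. ] [587. 281.  22.]
top large_tier 0.64 [266.9 274.2  74.1  78.4] [399.  63.  14.]
top large_tier 0.56 [412.9 179.2  77.1  76.5] [ 626. -292.   14.]
top medium_tier 0.96 [401.1 264.6  63.6  58.2] [ 420. -257.   14.]
top small_tier 0.83 [170.8 280.9  40.4  43.7] [385. 294.  14.]
top top_handle 0.74 [300.  196.4  15.2  17.3] [582. -17.  45.]
top cutter_round 0.5 [266.6 138.2  29.4  25.8] [731.  63.  20.]
top cutter_fluted 0.75 [412.  177.1  78.2  77.3] [ 630. -289.   20.]
top cutter_fluted 0.58 [176.3 195.6  72.   69.1] [591. 283.  20.]
top cutter_fluted 0.5 [234.4 137.2  18.1  23.7] [734. 143.  20.]
top pastry_brush 0.68 [353.6 124.8  35.9  63.1] [ 766. -152.    6.]
side stand_foot 0.82 [317.3 145.8  55.4  42.1] [601. 273.  22.]
side large_tier 0.63 [256.9 333.1  81.3  81.7] [ 636. -293.   14.]
side large_tier 0.58 [221.7 184.2  65.3  51.5] [405.  64.  14.]
side medium_tier 0.96 [175.9 287.8  63.3  57.5] [ 424. -252.   14.]
side medium_tier 0.33 [256.9 331.7  86.   78.2] [ 635. -290.   14.]
side small_tier 0.77 [246.9 120.3  31.9  34.3] [381. 307.  14.]
side top_handle 0.66 [279.6 223.9  12.2  22.8] [595. -25.  45.]
side cutter_round 0.62 [347.6 217.4  26.1  25.1] [742.  68.  20.]
side cutter_fluted 0.62 [359.  195.4  19.3  19.4] [752. 145.  20.]
side pastry_brush 0.89 [337.6 297.   75.6  15.3] [ 777. -146.    6.]
[[-0.0000e+00 -9.6900e-01 -2.4800e-01  6.7204e+01]
 [ 1.0000e+00 -1.0000e-03  1.0000e-03  6.1000e-01]
 [-1.0000e-03 -2.4800e-01  9.6900e-01 -1.6197e+02]
 [ 0.0000e+00  0.0000e+00  0.0000e+00  1.0000e+00]] [[333.90353848   0.         283.9567413 ]
 [  0.         333.90353848 207.24606547]
 [  0.           0.           1.        ]]
```

View pics/side1.png

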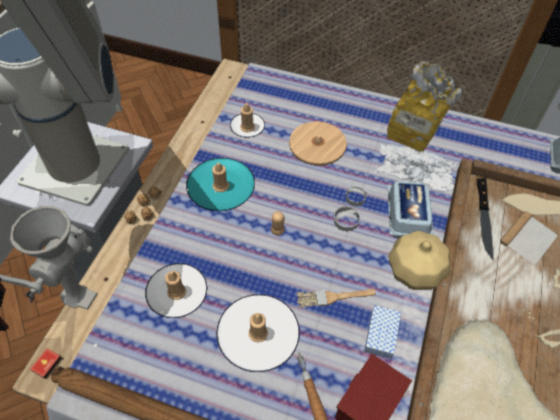

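The side view agrees: large white tier (258,332), medium (176,290), small (247,120), foot (318,143), handle (279,223), turquoise decoy (221,184). Next I'll refine the centres by fitting the known rim circles to image edges.

```bash
cat >> h.py <<'E'
from scipy.optimize import minimize
def fit(d,c0,rad,z,o=None,span=14):
    g=cv2.GaussianBlur(d['image'],(0,0),1.0).astype(float)
    gm=sum(np.hypot(cv2.Sobel(g[...,k],cv2.CV_64F,1,0),cv2.Sobel(g[...,k],cv2.CV_64F,0,1)) for k in range(3))
    gm=np.minimum(gm,np.percentile(gm,97)); a=np.linspace(0,2*np.pi,180,endpoint=False)
    t,r=pose(d,o)
    def s(c):
        P=np.c_[c[0]+rad*np.cos(a),c[1]+rad*np.sin(a),np.full(180,z)]
        q=(P-t)@r@np.array(d['camera_matrix']).T; q=(q[:,:2]/q[:,2:]).astype(np.float32)
        return -cv2.remap(gm.astype(np.float32),q[None,:,0],q[None,:,1],cv2.INTER_LINEAR).mean()
    G=[(s((c0[0]+i,c0[1]+j)),c0[0]+i,c0[1]+j) for i in range(-span,span+1,2) for j in range(-span,span+1,2)]
    m=min(G); q=minimize(s,m[1:],method='Nelder-Mead',options=dict(initial_simplex=[m[1:],(m[1]+2,m[2]),(m[1],m[2]+2)]))
    return q.x.round(1),round(-q.fun)
def yawinfo():
    o=ctrl.get_obs(); r=R.from_rotvec(o['orientation']).as_matrix(); return o,r
def togo(target):
    "target TCP xyz -> tool shift in row units (25 mm)"
    o,r=yawinfo(); print('pos',o['ee_pos'].round(1),'t',round(o['t'],2),'shift units',(r.T@(np.array(target)-o['ee_pos'])/25).round(2),'F',o['ft_force'].round(1),'w',round(o['width'],1),'yaw tool x',np.degrees(np.arctan2(r[1,0],r[0,0])).round(1),'q',np.round(o['qpos'],2))
E
python3 - <<'E'
from h import *
S={'foot':((590,282),80,22),'large':((630,-292),90,14),'medium':((421,-255),70,14),'small':((384,300),50,14)}
for c in ['top','side']:
    d=cams.get_image(c)
    for k,(c0,rad,z) in S.items():
        print(c,k,*fit(d,c0,rad,z), 'bottom-of-dish alt',*fit(d,c0,rad,z-6))
togo((626,-292,150))
print(R.from_rotvec(ctrl.get_obs()['orientation']).as_matrix().round(3))
E
```

```text
top foot [594.5 289.3] 282 bottom-of-dish alt [595.5 290.8] 290
top large [ 637.7 -292.6] 314 bottom-of-dish alt [ 638.3 -294.3] 326
top medium [ 421.2 -257. ] 362 bottom-of-dish alt [ 421.4 -258.1] 375
top small [385.8 285.7] 308 bottom-of-dish alt [386.5 296.4] 312
side foot [596.  291.1] 350 bottom-of-dish alt [595.  296.5] 356
side large [ 640.8 -289.5] 371 bottom-of-dish alt [ 633.2 -288.6] 383
side medium [ 422.6 -255.3] 418 bottom-of-dish alt [ 420.4 -252.8] 429
side small [388.  299.2] 337 bottom-of-dish alt [385.9 304.2] 343
pos [ 268.4 -564.4  222.7] t 1.15 shift units [17.6  -3.7   2.91] F [-0.7 -0.2  0. ] w 87.8 yaw tool x 25.4 q [-1.15  0.42  1.63  0.    1.09 -0.02]
[[ 0.903  0.429 -0.   ]
 [ 0.429 -0.903  0.   ]
 [ 0.    -0.    -1.   ]]
```

Request:
{"op": "move_arm", "data": {
  "steps": [
    [[0.9,-0.18,0],0,0],
    [[0.9,-0.18,0],0,0],
    [[0.9,-0.18,0],0,0],
    [[0.9,-0.18,0],0,0],
    [[0.9,-0.18,0],0,0],
    [[0.9,-0.18,0],0,0],
    [[0.9,-0.18,0],0,0],
    [[0.9,-0.18,0],0,0],
    [[0.9,-0.18,0],0,0],
    [[0.9,-0.18,0],0,0],
    [[0.9,-0.18,0],0,0],
    [[0.9,-0.18,0],0,0],
    [[0.9,-0.18,0],0,0],
    [[0.9,-0.18,0],0,0],
    [[0.9,-0.18,0],0,0],
    [[0.9,-0.18,0],0,0],
    [[0.9,-0.18,0],0,0],
    [[0.9,-0.18,0],0,0],
    [[0.9,-0.18,0],0,0],
    [[0.9,-0.18,0],0,0]
  ]
}}

```text
t: 2.82
ee_pos: [637.0, -289.1, 222.6]
orientation: [-3.065, -0.692, 0.0]
ft_force: [0.3, -0.6, -0.2]
width: 88.1
grasp_force: 0.0
```

```bash
python3 - <<'E'
from h import *
o=ctrl.get_obs(); d=save('wrist','w1.png')
im=d['image'].copy()
for z,c0,rad,col in [(14,(637,-291),90,(255,0,0)),(72,(637,-291),17,(0,255,0)),(72,(637,-291),10,(0,255,0))]:
    f=fit(d,c0,rad,z,o); print(z,rad,f)
    P=np.array([proj(d,(f[0][0]+rad*np.cos(a),f[0][1]+rad*np.sin(a),z),o) for a in np.linspace(0,6.28,60)]).astype(int)
    cv2.polylines(im,[P],True,col,1)
cv2.imwrite('pics/w1b.png',im[:,:,::-1])
togo((637,-291,150))
E
```

```text
14 90 (array([ 636.3, -289.2]), 327)
72 17 (array([ 648.9, -282.1]), 331)
72 10 (array([ 636.1, -288.6]), 307)
pos [ 640.1 -286.6  222.7] t 2.87 shift units [-0.19  0.11  2.91] F [ 1.3  0.6 -0.2] w 88.0 yaw tool x 25.5 q [-0.44  0.53  1.45  0.    1.16  0.69]
```

View pics/w1b.png

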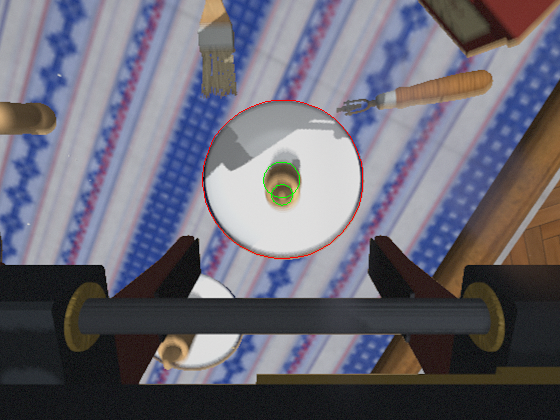

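The red circle matches the white tier's rim (columns 203–362, rows 99–258), and the peg is at about (282,192). That puts the centre at about (636.5,-289), so I'll descend and grip the stem.

Request:
{"op": "move_arm", "data": {
  "steps": [
    [[-0.17,0.02,0.4],0,0],
    [[0,0,0.8],0,0],
    [[0,0,0.8],0,0],
    [[0,0,0.8],0,0],
    [[0,0,0.8],0,0],
    [[0,0,0.8],0,0],
    [[0,0,0.8],0,0],
    [[0,0,0.8],0,0],
    [[0,0,0.7],0,0],
    [[0,0,0.5],0,0],
    [[0,0,0.4],0,0],
    [[0,0,0.3],0,0],
    [[0,0,0.1],0,0],
    [[0,0,0],0,0],
    [[0,0,0],0,0]
  ]
}}

```text
t: 4.12
ee_pos: [632.9, -292.5, 23.3]
orientation: [3.064, 0.691, 0.001]
ft_force: [0.2, 0.0, -0.2]
width: 87.7
grasp_force: 0.0
```

Request:
{"op": "move_arm", "data": {
  "steps": [
    [[0,0,0],0,0.5],
    [[0,0,0],0,0.7],
    [[0,0,0],0,1],
    [[0,0,0],0,1],
    [[0,0,0],0,1],
    [[0,0,0],0,1],
    [[0,0,0],0,1],
    [[0,0,0],0,1],
    [[0,0,0],0,1],
    [[0,0,0],0,1]
  ]
}}

```text
t: 4.95
ee_pos: [632.2, -291.8, 22.6]
orientation: [-3.064, -0.691, 0.001]
ft_force: [-0.6, 1.8, 0.7]
width: 33.5
grasp_force: 30.0
```

```bash
python3 - <<'E'
from h import *
togo((636.5,-289,31))
d=save('side','s2.png'); print(fit(d,(637,-290),90,14))
E
```

```text
pos [ 632.2 -291.8   22.6] t 4.95 shift units [ 0.2  -0.03 -0.34] F [-0.6  1.8  0.7] w 33.5 yaw tool x 25.4 q [-0.45  0.77  1.54  0.    0.83  0.68]
(array([ 639.8, -287.1]), 369)
```

Request:
{"op": "move_arm", "data": {
  "steps": [
    [[0,0,-0.2],0,1],
    [[0,0,-0.5],0,1],
    [[0,0,-0.8],0,1],
    [[0,0,-0.8],0,1],
    [[0,0,-0.8],0,1],
    [[0,0,-0.8],0,1],
    [[0,0,-0.4],0,1],
    [[0,0,-0.2],0,1],
    [[0,0,0],0,1],
    [[0,0,0],0,1],
    [[0,0,0],0,1]
  ]
}}

```text
t: 5.92
ee_pos: [631.6, -291.8, 133.8]
orientation: [-3.063, -0.691, 0.003]
ft_force: [-0.3, -0.3, -4.2]
width: 33.4
grasp_force: 30.0
```

```bash
python3 - <<'E'
from h import *
o=ctrl.get_obs(); d=save('wrist','w3.png')
r=R.from_rotvec(o['orientation']).as_matrix()
im=d['image'].copy()
z=o['ee_pos'][2]-22.6+14; p=o['ee_pos']
for rad,zz in [(90,z),(17,z+58),(10,z+64)]:
    f=fit(d,p[:2]+r[:2,0]*4,rad,zz,o,10); print(rad,f,'offset tool',(r.T@np.append(f[0]-p[:2],0)).round(1))
    P=np.array([proj(d,(f[0][0]+rad*np.cos(a),f[0][1]+rad*np.sin(a),zz),o) for a in np.linspace(0,6.28,60)]).astype(int)
    cv2.polylines(im,[P],True,(255,0,0),1)
cv2.imwrite('pics/w3b.png',im[:,:,::-1])
togo((0,0,0))
for c in ['top','side']:
    d=cams.get_image(c); print(fit(d,p[:2]+r[:2,0]*4,90,z))
E
```

```text
90 (array([ 636.2, -290.4]), 284) offset tool [ 4.7  0.7 -0. ]
17 (array([ 636.1, -290.5]), 206) offset tool [ 4.6  0.7 -0. ]
10 (array([ 632.8, -292.1]), 140) offset tool [ 0.9  0.7 -0. ]
pos [ 631.7 -291.8  133.6] t 5.97 shift units [-17.8  -21.38   5.42] F [ 0.1  0.7 -4.6] w 34.0 yaw tool x 25.4 q [-0.45  0.62  1.51 -0.    1.01  0.68]
(array([ 636. , -289.2]), 231)
(array([ 639.3, -287.7]), 435)
```

View pics/w3b.png

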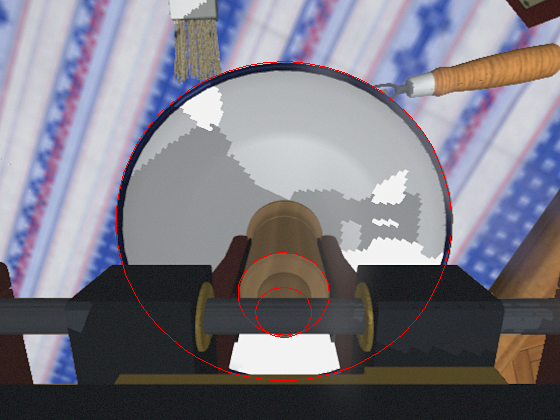

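The part hangs level with a grip offset of about +4.6 mm along tool x. Now I'll carry it to above the foot.

Request:
{"op": "move_arm", "data": {
  "steps": [
    [[0.12,-0.3,0],0,1],
    [[0.23,-0.6,0],0,1],
    [[0.35,-0.9,0],0,1],
    [[0.35,-0.9,0],0,1],
    [[0.35,-0.9,0],0,1],
    [[0.35,-0.9,0],0,1],
    [[0.35,-0.9,0],0,1],
    [[0.35,-0.9,0],0,1],
    [[0.35,-0.9,0],0,1],
    [[0.35,-0.9,0],0,1],
    [[0.35,-0.9,0],0,1],
    [[0.35,-0.9,0],0,1],
    [[0.35,-0.9,0],0,1],
    [[0.35,-0.9,0],0,1],
    [[0.35,-0.9,0],0,1],
    [[0.35,-0.9,0],0,1],
    [[0.35,-0.9,0],0,1],
    [[0.35,-0.9,0],0,1],
    [[0.35,-0.9,0],0,1],
    [[0.35,-0.9,0],0,1]
  ]
}}

```text
t: 7.73
ee_pos: [597.8, 167.6, 135.2]
orientation: [-3.064, -0.692, 0.001]
ft_force: [0.7, -0.2, -4.9]
width: 33.7
grasp_force: 30.0
```

Request:
{"op": "move_arm", "data": {
  "steps": [
    [[0.35,-0.9,0],0,1],
    [[0.35,-0.9,0],0,1],
    [[0.35,-0.9,0],0,1],
    [[0.27,-0.7,0],0,1],
    [[0.2,-0.5,0],0,1],
    [[0.17,-0.4,0],0,1],
    [[0.08,-0.2,0],0,1],
    [[0,0,0],0,1],
    [[0,0,0],0,1],
    [[0,0,0],0,1],
    [[0,0,0],0,1],
    [[0,0,0],0,1]
  ]
}}

```text
t: 8.73
ee_pos: [590.9, 285.0, 135.2]
orientation: [3.065, 0.69, -0.0]
ft_force: [0.8, 0.3, -3.9]
width: 34.0
grasp_force: 30.0
```

```bash
python3 - <<'E'
from h import *
togo((589.8,287,80))
o=ctrl.get_obs();r=R.from_rotvec(o['orientation']).as_matrix();z=o['ee_pos'][2]-22.6+14;p=o['ee_pos']
print('expected',p[:2]+r[:2,0]*4.6)
for c in ['top','side']:
    d=save(c,c+'4.png'); print(c,fit(d,p[:2]+r[:2,0]*4.6,90,z))
E
```

```text
pos [590.9 285.  135.2] t 8.73 shift units [-0.01 -0.09  2.21] F [ 0.8  0.3 -3.9] w 34.0 yaw tool x 25.4 q [ 0.43  0.57  1.61 -0.    0.96  1.56]
expected [595.09609818 286.95336108]
top (array([596. , 289.6]), 247)
side (array([599.1, 291.7]), 317)
```

View pics/side4.png

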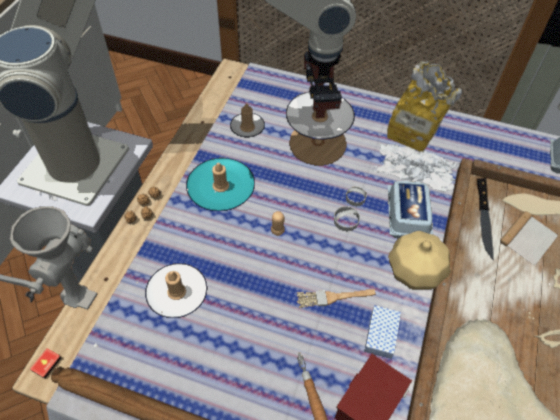

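The held tier hangs over the foot: dish at (320,113), foot disc at (318,145). Comparing both in the same cameras, the foot's centre in the robot frame is about (593,286.6). I'll correct by about 2 mm and lower.

Request:
{"op": "move_arm", "data": {
  "steps": [
    [[-0.08,-0.02,0.3],0,1],
    [[0,0,0.5],0,1],
    [[0,0,0.5],0,1],
    [[0,0,0.5],0,1],
    [[0,0,0.3],0,1],
    [[0,0,0.2],0,1],
    [[0,0,0.1],0,1],
    [[0,0,0.1],0,1],
    [[0,0,0.1],0,1],
    [[0,0,0.1],0,1],
    [[0,0,0.1],0,1],
    [[0,0,0.1],0,1],
    [[0,0,0.1],0,1],
    [[0,0,0.1],0,1],
    [[0,0,0.1],0,1],
    [[0,0,0],0,1]
  ]
}}

```text
t: 10.17
ee_pos: [588.8, 285.6, 54.8]
orientation: [-3.064, -0.691, -0.0]
ft_force: [1.5, 0.4, -4.0]
width: 33.7
grasp_force: 30.0
```

Request:
{"op": "move_arm", "data": {
  "steps": [
    [[0,0,0.1],0,1],
    [[0,0,0.1],0,1],
    [[0,0,0.1],0,1],
    [[0,0,0.1],0,1],
    [[0,0,0.1],0,1],
    [[0,0,0],0,1],
    [[0,0,0],0,1],
    [[0,0,0],0,1]
  ]
}}

```text
t: 10.83
ee_pos: [590.9, 286.9, 44.4]
orientation: [-3.063, -0.691, -0.008]
ft_force: [2.5, 5.5, 3.9]
width: 33.8
grasp_force: 30.0
```

```bash
python3 - <<'E'
from h import *
togo((588.8,284.6,44.6))
E
```

```text
pos [590.9 286.9  44.4] t 10.83 shift units [-0.12  0.05 -0.01] F [2.5 5.5 3.9] w 33.8 yaw tool x 25.4 q [0.43 0.69 1.64 0.   0.8  1.56]
```

It's seated: z stopped at 44.4 against an expected 44.6, with about 8 N of contact. Release, rise and check.

Request:
{"op": "move_arm", "data": {
  "steps": [
    [[0,0,-0.05],0,0.5],
    [[0,0,0],0,0.2],
    [[0,0,0],0,0],
    [[0,0,0],0,0],
    [[0,0,0],0,0],
    [[0,0,0],0,0],
    [[0,0,-0.4],0,0],
    [[0,0,-0.8],0,0],
    [[0,0,-0.8],0,0],
    [[0,0,-0.8],0,0],
    [[0,0,-0.8],0,0],
    [[0,0,-0.8],0,0],
    [[0,0,-0.8],0,0],
    [[0,0,-0.5],0,0],
    [[0,0,-0.3],0,0],
    [[0,0,0],0,0],
    [[0,0,0],0,0],
    [[0,0,0],0,0]
  ]
}}

```text
t: 12.33
ee_pos: [588.0, 285.1, 192.7]
orientation: [3.064, 0.691, -0.003]
ft_force: [-0.6, -0.7, 0.0]
width: 87.6
grasp_force: 0.0
```

```bash
python3 - <<'E'
from h import *
togo((422,-257,0))
o=ctrl.get_obs()
for c in ['top','side','wrist']:
    d=save(c,c+'5.png'); print(c,fit(d,(594,288),90,36,o if c=='wrist' else None), fit(d,(594,288),17,94,o if c=='wrist' else None,8))
E
```

```text
pos [588.  285.1 192.7] t 12.33 shift units [-15.29  16.73   7.74] F [-0.6 -0.7  0. ] w 87.6 yaw tool x 25.4 q [ 0.43  0.5   1.58 -0.    1.06  1.56]
top (array([593.8, 285.5]), 247) (array([598.6, 276. ]), 195)
side (array([598. , 281.7]), 399) (array([595.3, 287.5]), 414)
wrist (array([595.1, 288. ]), 529) (array([595.3, 288.2]), 261)
```

View pics/wrist5.png

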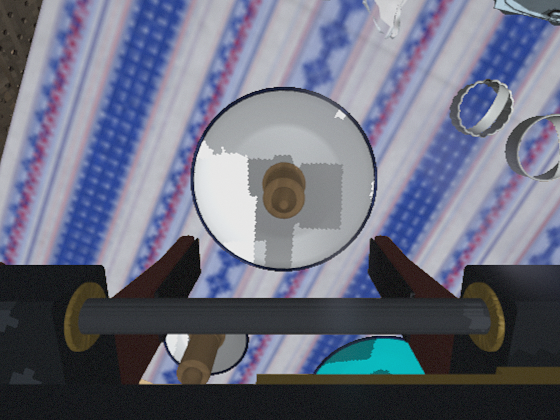

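The tier sits level on the foot: rim circle centred at (284,178), peg at (284,195), and the wrist fit gives (595.1,288.0) at both heights. Next is the medium tier.

Request:
{"op": "move_arm", "data": {
  "steps": [
    [[-0.77,0.84,0],0,0],
    [[-0.77,0.84,0],0,0],
    [[-0.77,0.84,0],0,0],
    [[-0.77,0.84,0],0,0],
    [[-0.77,0.84,0],0,0],
    [[-0.77,0.84,0],0,0],
    [[-0.77,0.84,0],0,0],
    [[-0.77,0.84,0],0,0],
    [[-0.77,0.84,0],0,0],
    [[-0.77,0.84,0],0,0],
    [[-0.77,0.84,0],0,0],
    [[-0.77,0.84,0],0,0],
    [[-0.77,0.84,0],0,0],
    [[-0.77,0.84,0],0,0],
    [[-0.77,0.84,0],0,0],
    [[-0.77,0.84,0],0,0],
    [[-0.77,0.84,0],0,0],
    [[-0.77,0.84,0],0,0],
    [[-0.77,0.84,0],0,0],
    [[-0.4,0.4,0],0,0]
  ]
}}

```text
t: 14.15
ee_pos: [424.1, -247.6, 193.5]
orientation: [3.065, 0.689, -0.001]
ft_force: [-0.1, -0.3, 0.2]
width: 88.4
grasp_force: 0.0
```

Request:
{"op": "move_arm", "data": {
  "steps": [
    [[-0.34,0.38,0],0,0],
    [[0,0,0],0,0],
    [[0,0,0],0,0],
    [[0,0,0],0,0],
    [[0,0,0],0,0]
  ]
}}

```text
t: 14.57
ee_pos: [421.6, -256.6, 193.8]
orientation: [-3.064, -0.693, 0.0]
ft_force: [-0.1, -0.2, 0.1]
width: 87.2
grasp_force: 0.0
```

```bash
python3 - <<'E'
from h import *
o=ctrl.get_obs(); d=save('wrist','w6.png')
a,b=fit(d,(420.5,-258),70,14,o),fit(d,(420.5,-258),17,72,o,8); print(a,b)
togo((*a[0],31))
E
```

```text
(array([ 425.4, -257. ]), 387) (array([ 425.4, -257.1]), 427)
pos [ 421.7 -256.6  193.9] t 14.62 shift units [0.13 0.08 6.51] F [-0.9 -0.7  0.2] w 88.1 yaw tool x 25.5 q [-0.57  0.27  1.94  0.    0.93  0.55]
```

Request:
{"op": "move_arm", "data": {
  "steps": [
    [[0.13,0.08,0.4],0,0],
    [[0,0,0.8],0,0],
    [[0,0,0.8],0,0],
    [[0,0,0.8],0,0],
    [[0,0,0.8],0,0],
    [[0,0,0.8],0,0],
    [[0,0,0.8],0,0],
    [[0,0,0.6],0,0],
    [[0,0,0.4],0,0],
    [[0,0,0.3],0,0],
    [[0,0,0],0,0],
    [[0,0,0],0,0],
    [[0,0,0],0,0],
    [[0,0,0],0,0]
  ]
}}

```text
t: 15.78
ee_pos: [425.8, -258.3, 32.2]
orientation: [3.063, 0.691, 0.002]
ft_force: [-0.1, -0.4, -0.8]
width: 88.0
grasp_force: 0.0
```

Request:
{"op": "move_arm", "data": {
  "steps": [
    [[0,0,0],0,0.5],
    [[0,0,0],0,0.7],
    [[0,0,0],0,1],
    [[0,0,0],0,1],
    [[0,0,0],0,1],
    [[0,0,0],0,1],
    [[0,0,0],0,1],
    [[0,0,0],0,1],
    [[0,0,0],0,1]
  ]
}}

```text
t: 16.53
ee_pos: [425.0, -257.8, 31.4]
orientation: [-3.064, -0.691, 0.0]
ft_force: [0.0, 0.9, -0.2]
width: 33.5
grasp_force: 30.0
```

```bash
python3 - <<'E'
from h import *
togo((425.4,-257,31))
E
```

```text
pos [ 425.  -257.8   31.4] t 16.53 shift units [ 0.03 -0.02  0.01] F [ 0.   0.9 -0.2] w 33.5 yaw tool x 25.4 q [-0.57  0.56  2.01  0.    0.58  0.56]
```

Request:
{"op": "move_arm", "data": {
  "steps": [
    [[0,0,-0.3],0,1],
    [[0,0,-0.7],0,1],
    [[0,0,-0.9],0,1],
    [[0,0,-0.9],0,1],
    [[0,0,-0.9],0,1],
    [[0,0,-0.9],0,1],
    [[0,0,-0.9],0,1],
    [[0.2,-0.2,-0.5],0,1],
    [[0.4,-0.43,0],0,1],
    [[0.76,-0.82,0],0,1],
    [[0.76,-0.82,0],0,1],
    [[0.76,-0.82,0],0,1],
    [[0.76,-0.82,0],0,1],
    [[0.76,-0.82,0],0,1],
    [[0.76,-0.82,0],0,1],
    [[0.76,-0.82,0],0,1],
    [[0.76,-0.82,0],0,1],
    [[0.76,-0.82,0],0,1],
    [[0.76,-0.82,0],0,1],
    [[0.76,-0.82,0],0,1]
  ]
}}

```text
t: 18.2
ee_pos: [523.7, 57.6, 181.7]
orientation: [-3.065, -0.692, 0.001]
ft_force: [0.2, -0.7, -2.4]
width: 33.7
grasp_force: 30.0
```

Request:
{"op": "move_arm", "data": {
  "steps": [
    [[0.76,-0.82,0],0,1],
    [[0.76,-0.82,0],0,1],
    [[0.76,-0.82,0],0,1],
    [[0.76,-0.82,0],0,1],
    [[0.76,-0.82,0],0,1],
    [[0.76,-0.82,0],0,1],
    [[0.76,-0.82,0],0,1],
    [[0.6,-0.7,0],0,1],
    [[0.4,-0.5,0],0,1],
    [[0.2,-0.2,0],0,1],
    [[0,0,0],0,1],
    [[0,0,0],0,1],
    [[0,0,0],0,1],
    [[0,0,0],0,1],
    [[0,0,0],0,1]
  ]
}}

```text
t: 19.45
ee_pos: [594.4, 286.3, 181.5]
orientation: [3.065, 0.69, -0.0]
ft_force: [-0.4, 0.0, -1.6]
width: 33.3
grasp_force: 30.0
```

```bash
python3 - <<'E'
from h import *
togo((595.1,288,125.4))
o=ctrl.get_obs();r=R.from_rotvec(o['orientation']).as_matrix();p=o['ee_pos']; d=save('wrist','w7.png')
f=fit(d,p[:2],70,p[2]-31.4+14,o,8); print(f,(r.T@np.append(f[0]-p[:2],0)).round(1))
E
```

```text
pos [594.4 286.3 181.5] t 19.45 shift units [ 0.06 -0.05  2.24] F [-0.4  0.  -1.6] w 33.3 yaw tool x 25.4 q [ 0.43  0.52  1.58 -0.    1.05  1.56]
(array([595.4, 285.8]), 436) [ 0.7  0.9 -0. ]
```

Request:
{"op": "move_arm", "data": {
  "steps": [
    [[0.03,-0.06,0.2],0,1],
    [[0,0,0.4],0,1],
    [[0,0,0.4],0,1],
    [[0,0,0.2],0,1],
    [[0,0,0.1],0,1],
    [[0,0,0.1],0,1],
    [[0,0,0.1],0,1],
    [[0,0,0.1],0,1],
    [[0,0,0.1],0,1],
    [[0,0,0.1],0,1],
    [[0,0,0.1],0,1],
    [[0,0,0.1],0,1],
    [[0,0,0],0,1]
  ]
}}

```text
t: 20.58
ee_pos: [594.2, 288.9, 130.9]
orientation: [3.064, 0.691, -0.001]
ft_force: [-0.7, -0.0, -1.7]
width: 33.9
grasp_force: 30.0
```

Request:
{"op": "move_arm", "data": {
  "steps": [
    [[0,0,0.1],0,1],
    [[0,0,0.08],0,1],
    [[0,0,0.06],0,1],
    [[0,0,0.06],0,1],
    [[0,0,0.05],0,1],
    [[0,0,0],0,1],
    [[0,0,0],0,1],
    [[0,0,0],0,1]
  ]
}}

```text
t: 21.25
ee_pos: [594.7, 289.1, 125.3]
orientation: [-3.064, -0.691, -0.001]
ft_force: [-6.4, -2.6, 15.8]
width: 34.0
grasp_force: 30.0
```

```bash
python3 - <<'E'
from h import *
togo((595.1,288,125.4))
E
```

```text
pos [594.7 289.1 125.3] t 21.25 shift units [-0.01  0.05 -0.  ] F [-6.4 -2.6 15.8] w 34.0 yaw tool x 25.4 q [ 0.43  0.59  1.61 -0.    0.95  1.56]
```

Request:
{"op": "move_arm", "data": {
  "steps": [
    [[0,0,-0.1],0,1],
    [[0,0,0],0,0.5],
    [[0,0,0],0,0.2],
    [[0,0,0],0,0],
    [[0,0,0],0,0],
    [[0,0,0],0,0],
    [[0,0,0],0,0],
    [[0,0,-0.4],0,0],
    [[0,0,-0.8],0,0],
    [[0,0,-0.8],0,0],
    [[0,0,-0.8],0,0],
    [[0,0,-0.8],0,0],
    [[0,0,-0.8],0,0],
    [[0,0,-0.8],0,0],
    [[0,0,-0.5],0,0],
    [[0,0,-0.3],0,0],
    [[0,0,0],0,0],
    [[0,0,0],0,0],
    [[0,0,0],0,0]
  ]
}}

```text
t: 22.83
ee_pos: [593.9, 288.7, 273.9]
orientation: [3.064, 0.691, -0.003]
ft_force: [-0.3, -0.1, 0.3]
width: 87.5
grasp_force: 0.0
```

```bash
python3 - <<'E'
from h import *
o=ctrl.get_obs(); d=save('wrist','w8.png')
print(fit(d,(595,288),70,108,o,8),fit(d,(595,288),17,166,o,6),fit(d,(595,288),90,36,o,8))
togo((386,296,200))
E
```

```text
(array([596. , 288.5]), 545) (array([596.1, 288.8]), 274) (array([591.6, 286.1]), 528)
pos [593.8 288.7 273.7] t 22.88 shift units [-7.38 -3.83  2.97] F [ 0.5  0.3 -0.1] w 87.9 yaw tool x 25.4 q [0.43 0.43 1.5  0.   1.22 1.56]
```

View pics/w8.png

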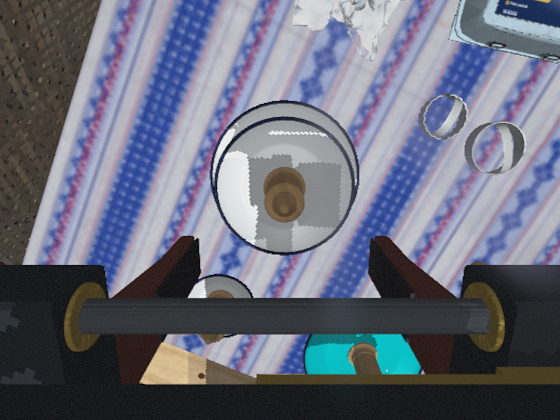

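The medium tier sits level (rim around (285,185), peg at (284,203)), and the fits agree at (596,288.6). Next is the small tier.

Request:
{"op": "move_arm", "data": {
  "steps": [
    [[-0.4,-0.2,0],0,0],
    [[-0.8,-0.41,0],0,0],
    [[-0.8,-0.41,0],0,0],
    [[-0.8,-0.41,0],0,0],
    [[-0.8,-0.41,0],0,0],
    [[-0.8,-0.41,0.2],0,0],
    [[-0.8,-0.41,0.5],0,0],
    [[-0.8,-0.41,0.7],0,0],
    [[-0.8,-0.41,0.7],0,0],
    [[-0.4,-0.25,0.6],0,0],
    [[-0.18,-0.1,0.3],0,0],
    [[0,0,0],0,0],
    [[0,0,0],0,0],
    [[0,0,0],0,0],
    [[0,0,0],0,0]
  ]
}}

```text
t: 24.13
ee_pos: [388.1, 296.7, 201.0]
orientation: [-3.064, -0.69, -0.003]
ft_force: [-0.2, 0.1, 0.1]
width: 87.8
grasp_force: 0.0
```

```bash
python3 - <<'E'
from h import *
o=ctrl.get_obs(); d=save('wrist','w9.png')
im=d['image'].copy()
a,b=fit(d,(386,296),50,14,o),fit(d,(386,296),17,72,o,10); print(a,b)
for c,rad,z in [(a[0],50,14),(b[0],17,72)]:
    P=np.array([proj(d,(c[0]+rad*np.cos(t),c[1]+rad*np.sin(t),z),o) for t in np.linspace(0,6.28,60)]).astype(int)
    cv2.polylines(im,[P],True,(255,0,0),1)
cv2.imwrite('pics/w9b.png',im[:,:,::-1])
togo((*a[0],31))
E
```

```text
(array([387. , 290.4]), 505) (array([387.3, 290.6]), 317)
pos [387.9 296.6 200.9] t 24.18 shift units [-0.15  0.21  6.8 ] F [-0.1  1.3  0.2] w 87.5 yaw tool x 25.4 q [ 0.63  0.25  1.95 -0.    0.94  1.76]
```

View pics/w9b.png

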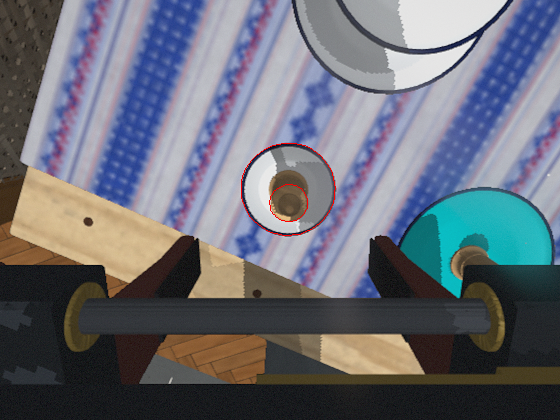

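The rim (289,189) and shoulder fits agree at (387.1,290.5), so I'll descend and grip.

Request:
{"op": "move_arm", "data": {
  "steps": [
    [[-0.15,0.21,0.4],0,0],
    [[0,0,0.8],0,0],
    [[0,0,0.8],0,0],
    [[0,0,0.8],0,0],
    [[0,0,0.8],0,0],
    [[0,0,0.8],0,0],
    [[0,0,0.8],0,0],
    [[0,0,0.7],0,0],
    [[0,0,0.5],0,0],
    [[0,0,0.3],0,0],
    [[0,0,0.1],0,0],
    [[0,0,0],0,0],
    [[0,0,0],0,0],
    [[0,0,0],0,0]
  ]
}}

```text
t: 25.35
ee_pos: [386.3, 290.3, 31.0]
orientation: [-3.064, -0.691, -0.002]
ft_force: [0.9, -0.2, 0.5]
width: 88.1
grasp_force: 0.0
```

Request:
{"op": "move_arm", "data": {
  "steps": [
    [[0,0,0],0,0.5],
    [[0,0,0],0,0.7],
    [[0,0,0],0,1],
    [[0,0,0],0,1],
    [[0,0,0],0,1],
    [[0,0,0],0,1],
    [[0,0,0],0,1],
    [[0,0,0],0,1],
    [[0,0,0],0,1]
  ]
}}

```text
t: 26.1
ee_pos: [385.6, 290.0, 30.2]
orientation: [-3.065, -0.691, 0.0]
ft_force: [0.5, 0.7, -0.2]
width: 33.6
grasp_force: 30.0
```

```bash
python3 - <<'E'
from h import *
togo((595.9,288.6,251))
E
```

```text
pos [385.6 290.   30.2] t 26.1 shift units [ 7.57  3.66 -8.83] F [ 0.5  0.7 -0.2] w 33.6 yaw tool x 25.4 q [0.62 0.55 2.04 0.   0.55 1.75]
```

Request:
{"op": "move_arm", "data": {
  "steps": [
    [[0,0,-0.3],0,1],
    [[0,0,-0.7],0,1],
    [[0,0,-0.9],0,1],
    [[0,0,-0.9],0,1],
    [[0,0,-0.9],0,1],
    [[0,0,-0.9],0,1],
    [[0,0,-0.9],0,1],
    [[0,0,-0.9],0,1],
    [[0,0,-0.9],0,1],
    [[0,0,-0.8],0,1],
    [[0,0,-0.5],0,1],
    [[0,0,-0.3],0,1],
    [[0,0,0],0,1]
  ]
}}

```text
t: 27.18
ee_pos: [386.1, 290.3, 254.3]
orientation: [-3.064, -0.691, -0.004]
ft_force: [0.5, 0.6, -1.4]
width: 33.3
grasp_force: 30.0
```

Request:
{"op": "move_arm", "data": {
  "steps": [
    [[0.3,0.15,0],0,1],
    [[0.6,0.3,0],0,1],
    [[0.8,0.39,0],0,1],
    [[0.8,0.39,0],0,1],
    [[0.8,0.39,0],0,1],
    [[0.8,0.39,0],0,1],
    [[0.8,0.39,0],0,1],
    [[0.8,0.39,0],0,1],
    [[0.8,0.39,0],0,1],
    [[0.6,0.28,0],0,1],
    [[0.3,0.15,0],0,1],
    [[0.1,0.05,0],0,1],
    [[0,0,0],0,1],
    [[0,0,0],0,1],
    [[0,0,0],0,1],
    [[0,0,0],0,1]
  ]
}}

```text
t: 28.52
ee_pos: [593.5, 287.9, 252.8]
orientation: [-3.064, -0.692, 0.0]
ft_force: [0.8, 1.2, -1.0]
width: 33.9
grasp_force: 30.0
```

```bash
python3 - <<'E'
from h import *
o=ctrl.get_obs();r=R.from_rotvec(o['orientation']).as_matrix();p=o['ee_pos']; d=save('wrist','w10.png')
f=fit(d,p[:2]+r[:2,0],50,p[2]-30.2+14,o,8); g=(r.T@np.append(f[0]-p[:2],0)); print(f,g.round(1))
togo((595.9,288.6,196.2)); togo(np.array([595.9,288.6,196.2])-r[:,0]*g[0])
E
```

```text
(array([595.7, 288. ]), 382) [ 2.   0.9 -0. ]
pos [593.6 288.  252.9] t 28.57 shift units [0.09 0.02 2.27] F [ 0.3  0.3 -2. ] w 34.1 yaw tool x 25.5 q [0.43 0.44 1.52 0.   1.18 1.56]
pos [593.6 288.  252.9] t 28.57 shift units [0.01 0.02 2.27] F [ 0.3  0.3 -2. ] w 34.1 yaw tool x 25.5 q [0.43 0.44 1.52 0.   1.18 1.56]
```

Request:
{"op": "move_arm", "data": {
  "steps": [
    [[0.01,0.01,0.2],0,1],
    [[0,0,0.4],0,1],
    [[0,0,0.4],0,1],
    [[0,0,0.2],0,1],
    [[0,0,0.1],0,1],
    [[0,0,0.1],0,1],
    [[0,0,0.1],0,1],
    [[0,0,0.1],0,1],
    [[0,0,0.1],0,1],
    [[0,0,0.1],0,1],
    [[0,0,0.1],0,1],
    [[0,0,0.1],0,1],
    [[0,0,0],0,1]
  ]
}}

```text
t: 29.65
ee_pos: [594.3, 287.6, 202.1]
orientation: [3.064, 0.691, -0.001]
ft_force: [-0.6, 0.3, -2.3]
width: 33.4
grasp_force: 30.0
```

Request:
{"op": "move_arm", "data": {
  "steps": [
    [[0,0,0.1],0,1],
    [[0,0,0.08],0,1],
    [[0,0,0.06],0,1],
    [[0,0,0.05],0,1],
    [[0,0,0.04],0,1],
    [[0,0,0],0,1],
    [[0,0,0],0,1],
    [[0,0,0],0,1]
  ]
}}

```text
t: 30.32
ee_pos: [595.0, 287.9, 196.1]
orientation: [-3.064, -0.691, -0.002]
ft_force: [-3.0, -1.3, 8.2]
width: 33.5
grasp_force: 30.0
```

```bash
python3 - <<'E'
from h import *
togo((594,288,196.2))
E
```

```text
pos [595.  287.9 196.1] t 30.32 shift units [-0.03 -0.02 -0.  ] F [-3.  -1.3  8.2] w 33.5 yaw tool x 25.4 q [0.43 0.5  1.57 0.   1.07 1.56]
```

Seated. Release, rise and check.

Request:
{"op": "move_arm", "data": {
  "steps": [
    [[0,0,-0.06],0,1],
    [[0,0,0],0,0.5],
    [[0,0,0],0,0.2],
    [[0,0,0],0,0],
    [[0,0,0],0,0],
    [[0,0,0],0,0],
    [[0,0,0],0,0],
    [[0,0,-0.4],0,0],
    [[0,0,-0.8],0,0],
    [[0,0,-0.8],0,0],
    [[0,0,-0.8],0,0],
    [[0,0,-0.8],0,0],
    [[0,0,-0.8],0,0],
    [[0,0,-0.8],0,0],
    [[0,0,-0.5],0,0],
    [[0,0,-0.3],0,0],
    [[0,0,0],0,0],
    [[0,0,0],0,0],
    [[0,0,0],0,0]
  ]
}}

```text
t: 31.9
ee_pos: [594.0, 287.4, 344.5]
orientation: [3.064, 0.691, -0.003]
ft_force: [0.4, -0.3, -0.6]
width: 87.9
grasp_force: 0.0
```

```bash
python3 - <<'E'
from h import *
o=ctrl.get_obs(); d=save('wrist','w11.png')
print(fit(d,(595,288),50,180,o,8),fit(d,(595,288),17,238,o,6),fit(d,(595,288),70,108,o,8))
for c in ['top','side']:
    d=cams.get_image(c); B=cams.boxes_of(c,'top_handle')
    for b in B[:2]: print(c,b['p'],b['rect'],unproj(d,b['rect'][:2],34).round(1))
togo((585,-22,200))
E
```

```text
(array([596.8, 287.6]), 537) (array([596.8, 287.9]), 275) (array([596.2, 288.5]), 514)
top 0.59 [300.2, 197.4, 13.8, 17.9] [581.2 -17.8  34. ]
side 0.49 [279.8, 223.6, 13.3, 28.1] [592.5 -16.3  34. ]
pos [594.4 287.6 345. ] t 32.15 shift units [-5.65 11.02  5.81] F [-0.3  0.8 -0.3] w 87.5 yaw tool x 25.4 q [0.43 0.37 1.42 0.   1.35 1.56]
```

Request:
{"op": "move_arm", "data": {
  "steps": [
    [[-0.2,0.4,0],0,0],
    [[-0.45,0.9,0],0,0],
    [[-0.45,0.9,0],0,0],
    [[-0.45,0.9,0],0,0],
    [[-0.45,0.9,0.2],0,0],
    [[-0.45,0.9,0.4],0,0],
    [[-0.45,0.9,0.7],0,0],
    [[-0.45,0.9,0.7],0,0],
    [[-0.45,0.9,0.7],0,0],
    [[-0.45,0.9,0.7],0,0],
    [[-0.45,0.9,0.7],0,0],
    [[-0.45,0.9,0.7],0,0],
    [[-0.26,0.5,0.6],0,0],
    [[-0.1,0.1,0.4],0,0],
    [[0,0,0.2],0,0],
    [[0,0,0],0,0],
    [[0,0,0],0,0],
    [[0,0,0],0,0],
    [[0,0,0],0,0]
  ]
}}

```text
t: 33.73
ee_pos: [587.9, -16.7, 196.9]
orientation: [3.064, 0.693, 0.003]
ft_force: [-0.3, 1.1, -0.1]
width: 88.1
grasp_force: 0.0
```

```bash
python3 - <<'E'
from h import *
o=ctrl.get_obs(); d=save('wrist','w12.png')
b=cams.cut_out('wrist','top_handle'); im=d['image'].copy()
print([(x['p'],x['rect']) for x in b])
im[:]=im
m=b[0]['pixels'].astype(np.uint8); c,_=cv2.findContours(m,0,2); cv2.drawContours(im,c,-1,(255,0,0),1)
cv2.imwrite('pics/w12b.png',im[:,:,::-1])
# silhouette fit: stack of circles of the knob
prof=[(0,17),(14,17),(21,14),(30,15.5),(56,15.5),(62,12.5),(66,7),(68,1)]
def sil(c):
    a=np.linspace(0,6.28,40); n=np.zeros(m.shape,np.uint8)
    for (z0,r0),(z1,r1) in zip(prof,prof[1:]):
        P=np.array([proj(d,(c[0]+r*np.cos(t),c[1]+r*np.sin(t),z),o) for z,r in((z0,r0),(z1,r1)) for t in a]).astype(np.float32)
        cv2.fillConvexPoly(n,cv2.convexHull((P*16).astype(np.int32)),1,shift=4)
    return -(n&m).sum()/(n|m).sum()
g=unproj(d,b[0]['rect'][:2],34,o)[:2]; print(g)
q=minimize(sil,g,method='Nelder-Mead',options=dict(initial_simplex=[g,g+[5,0],g+[0,5]],xatol=.2)); print(q.x,q.fun)
togo((*q.x,24))
E
```

```text
[(0.77, [282.3, 192.5, 30.8, 39.2])]
[587.14836733 -16.3385968 ]
[627.77336733  -9.4635968 ] 0.0
pos [587.6 -16.9 196.7] t 33.83 shift units [1.57 0.42 6.91] F [-0.7 -0.4 -0.1] w 87.9 yaw tool x 25.5 q [-0.05  0.4   1.74  0.    1.01  1.08]<stdin>:15: RuntimeWarning: overflow encountered in scalar negative
```

View pics/w12b.png

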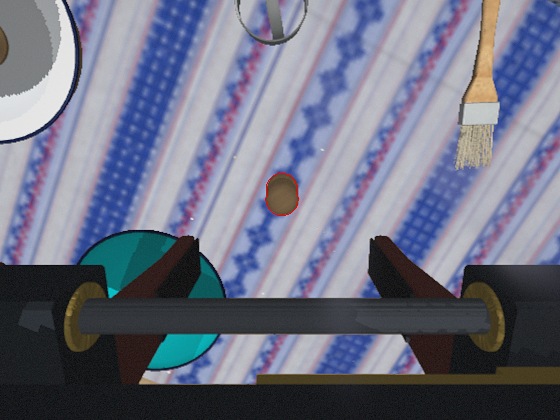

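The mask outlines the knob cleanly at (282,193), but my fit overflowed an unsigned sum. I'll redo it.

```bash
python3 - <<'E'
from h import *
o=ctrl.get_obs(); d=cams.get_image('wrist')
m=cams.cut_out('wrist','top_handle')[0]['pixels']
prof=[(0,17),(14,17),(21,14),(30,15.5),(56,15.5),(62,12.5),(66,7),(68,1)]
def sil(c):
    a=np.linspace(0,6.28,40); n=np.zeros(m.shape,np.uint8)
    for (z0,r0),(z1,r1) in zip(prof,prof[1:]):
        P=np.array([proj(d,(c[0]+r*np.cos(t),c[1]+r*np.sin(t),z),o) for z,r in((z0,r0),(z1,r1)) for t in a])
        cv2.fillConvexPoly(n,cv2.convexHull((P*16).astype(np.int32)),1,shift=4)
    n=n>0; return -float((n&m).sum())/float((n|m).sum())
g=np.array([587.1,-16.3])
q=minimize(sil,g,method='Nelder-Mead',options=dict(initial_simplex=[g,g+[5,0],g+[0,5]],xatol=.2)); print(q.x,q.fun)
togo((*q.x,24))
E
```

```text
[585.4782959  -16.16114502] -0.9468085106382979
pos [587.5 -17.2 196.4] t 33.93 shift units [-0.06 -0.07  6.9 ] F [-0.4 -0.  -0.4] w 88.1 yaw tool x 25.5 q [-0.05  0.4   1.74  0.    1.01  1.08]
```

Request:
{"op": "move_arm", "data": {
  "steps": [
    [[-0.06,-0.06,0.4],0,0],
    [[0,0,0.8],0,0],
    [[0,0,0.8],0,0],
    [[0,0,0.8],0,0],
    [[0,0,0.8],0,0],
    [[0,0,0.8],0,0],
    [[0,0,0.8],0,0],
    [[0,0,0.7],0,0],
    [[0,0,0.5],0,0],
    [[0,0,0.3],0,0],
    [[0,0,0.2],0,0],
    [[0,0,0],0,0],
    [[0,0,0],0,0],
    [[0,0,0],0,0]
  ]
}}

```text
t: 35.1
ee_pos: [585.9, -16.9, 24.3]
orientation: [3.064, 0.691, 0.002]
ft_force: [0.3, -0.6, -0.5]
width: 87.8
grasp_force: 0.0
```

Request:
{"op": "move_arm", "data": {
  "steps": [
    [[0,0,0],0,0.5],
    [[0,0,0],0,0.7],
    [[0,0,0],0,1],
    [[0,0,0],0,1],
    [[0,0,0],0,1],
    [[0,0,0],0,1],
    [[0,0,0],0,1],
    [[0,0,0],0,1],
    [[0,0,0],0,1]
  ]
}}

```text
t: 35.85
ee_pos: [585.2, -16.8, 23.4]
orientation: [-3.065, -0.691, 0.0]
ft_force: [0.2, 0.2, 0.8]
width: 32.2
grasp_force: 30.0
```

```bash
python3 - <<'E'
from h import *
togo((596.8,287.8,296))
E
```

```text
pos [585.2 -16.8  23.4] t 35.85 shift units [  5.65 -10.81 -10.91] F [0.2 0.2 0.8] w 32.2 yaw tool x 25.4 q [-0.05  0.65  1.81  0.    0.68  1.08]
```

Request:
{"op": "move_arm", "data": {
  "steps": [
    [[0,0,-0.3],0,1],
    [[0,0,-0.7],0,1],
    [[0,0,-0.9],0,1],
    [[0,0,-0.9],0,1],
    [[0,0,-0.9],0,1],
    [[0,0,-0.9],0,1],
    [[0,0,-0.9],0,1],
    [[0,0,-0.9],0,1],
    [[0,0,-0.9],0,1],
    [[0,0,-0.9],0,1],
    [[0,0,-0.9],0,1],
    [[0,0,-0.9],0,1],
    [[0,0,-0.7],0,1],
    [[0,0,-0.5],0,1],
    [[0,0,-0.2],0,1],
    [[0,0,0],0,1]
  ]
}}

```text
t: 37.18
ee_pos: [585.6, -16.9, 310.0]
orientation: [3.064, 0.691, 0.004]
ft_force: [0.4, 0.2, -1.4]
width: 31.8
grasp_force: 30.0
```

Request:
{"op": "move_arm", "data": {
  "steps": [
    [[0.2,-0.4,0],0,1],
    [[0.4,-0.75,0],0,1],
    [[0.47,-0.9,0],0,1],
    [[0.47,-0.9,0],0,1],
    [[0.47,-0.9,0],0,1],
    [[0.47,-0.9,0],0,1],
    [[0.47,-0.9,0],0,1],
    [[0.47,-0.9,0],0,1],
    [[0.47,-0.9,0],0,1],
    [[0.47,-0.9,0],0,1],
    [[0.47,-0.9,0],0,1],
    [[0.4,-0.75,0],0,1],
    [[0.27,-0.5,0],0,1],
    [[0.15,-0.31,0],0,1],
    [[0,0,0],0,1],
    [[0,0,0],0,1],
    [[0,0,0],0,1],
    [[0,0,0],0,1]
  ]
}}

```text
t: 38.68
ee_pos: [596.8, 286.7, 308.5]
orientation: [3.065, 0.69, -0.0]
ft_force: [-0.4, -0.1, 0.1]
width: 31.9
grasp_force: 30.0
```

```bash
python3 - <<'E'
from h import *
togo((596.8,287.8,261.4)); save('side','s13.png')
a=cv2.imread('pics/s13.png')[0:200,230:400]; cv2.imwrite('pics/s13c.png',cv2.resize(a,None,fx=3,fy=3,interpolation=cv2.INTER_CUBIC))
E
```

```text
pos [596.8 286.7 308.5] t 38.68 shift units [ 0.02 -0.04  1.88] F [-0.4 -0.1  0.1] w 31.9 yaw tool x 25.4 q [ 0.43  0.4   1.46 -0.    1.28  1.56]
```

View pics/s13c.png

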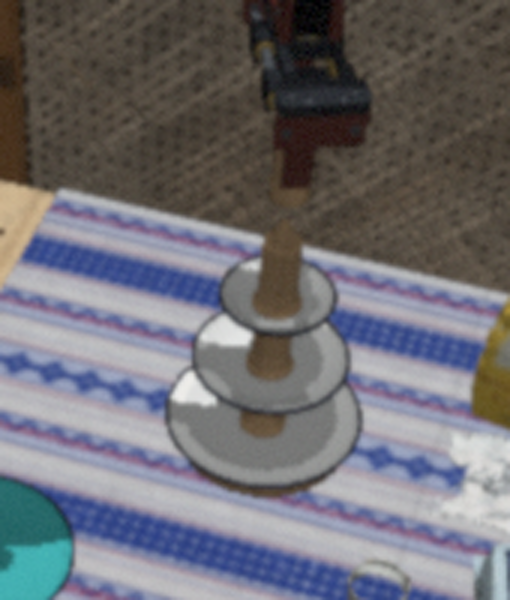

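All three tiers are stacked level and the knob hangs right over the peg (crop: knob at (292,190), peg tip at about (284,225)). I'll lower it gently.

Request:
{"op": "move_arm", "data": {
  "steps": [
    [[0,-0.03,0.2],0,1],
    [[0,0,0.3],0,1],
    [[0,0,0.3],0,1],
    [[0,0,0.2],0,1],
    [[0,0,0.1],0,1],
    [[0,0,0.1],0,1],
    [[0,0,0.1],0,1],
    [[0,0,0.1],0,1],
    [[0,0,0.1],0,1],
    [[0,0,0.1],0,1],
    [[0,0,0],0,1]
  ]
}}

```text
t: 39.65
ee_pos: [596.2, 288.5, 267.9]
orientation: [3.064, 0.691, -0.001]
ft_force: [-1.0, 0.9, -0.4]
width: 31.4
grasp_force: 30.0
```

Request:
{"op": "move_arm", "data": {
  "steps": [
    [[0,0,0.1],0,1],
    [[0,0,0.08],0,1],
    [[0,0,0.06],0,1],
    [[0,0,0.05],0,1],
    [[0,0,0.04],0,1],
    [[0,0,0],0,1],
    [[0,0,0],0,1],
    [[0,0,0],0,1]
  ]
}}

```text
t: 40.32
ee_pos: [597.0, 288.8, 261.3]
orientation: [-3.064, -0.691, -0.003]
ft_force: [0.5, -0.2, 6.1]
width: 31.8
grasp_force: 30.0
```

```bash
python3 - <<'E'
from h import *
togo((596.8,287.8,261.4))
E
```

```text
pos [597.  288.8 261.3] t 40.32 shift units [-0.02  0.03 -0.01] F [ 0.5 -0.2  6.1] w 31.8 yaw tool x 25.4 q [ 0.43  0.44  1.51 -0.    1.19  1.56]
```

Seated at 261.3. Release and rise, then a final check.

Request:
{"op": "move_arm", "data": {
  "steps": [
    [[0,0,-0.04],0,1],
    [[0,0,0],0,0.5],
    [[0,0,0],0,0.2],
    [[0,0,0],0,0],
    [[0,0,0],0,0],
    [[0,0,0],0,0],
    [[0,0,0],0,0],
    [[0,0,-0.4],0,0],
    [[0,0,-0.8],0,0],
    [[0,0,-0.8],0,0],
    [[0,0,-0.8],0,0],
    [[0,0,-0.8],0,0],
    [[0,0,-0.8],0,0],
    [[0,0,-0.4],0,0],
    [[0,0,-0.2],0,0],
    [[0,0,0],0,0],
    [[0,0,0],0,0]
  ]
}}

```text
t: 41.73
ee_pos: [596.1, 288.4, 385.4]
orientation: [3.064, 0.691, -0.002]
ft_force: [1.0, 0.2, 0.2]
width: 87.9
grasp_force: 0.0
```

```bash
python3 - <<'E'
from h import *
o=ctrl.get_obs(); d=save('wrist','w14.png')
print(fit(d,(596,288),50,180,o,8),fit(d,(596,288),70,108,o,8),fit(d,(596,288),90,36,o,8))
togo((596,288,300)); save('side','s14.png')
a=cv2.imread('pics/s14.png')[20:240,200:420]; a=cv2.resize(a,(520,520),interpolation=cv2.INTER_CUBIC)
w=cv2.imread('pics/w14.png')[60:270,160:430]; w=cv2.resize(w,(280,218)); b=np.zeros((520,800,3),np.uint8); b[:,:520]=a; b[:218,520:]=w
cv2.imwrite('pics/f14.png',b)
E
```

```text
(array([596.6, 284.6]), 466) (array([592.5, 286.7]), 468) (array([595.9, 288.3]), 478)
pos [595.9 288.3 384.9] t 41.78 shift units [0.   0.01 3.4 ] F [ 0.8 -0.4  0.3] w 87.7 yaw tool x 25.4 q [0.43 0.35 1.36 0.   1.43 1.56]
```

View pics/f14.png

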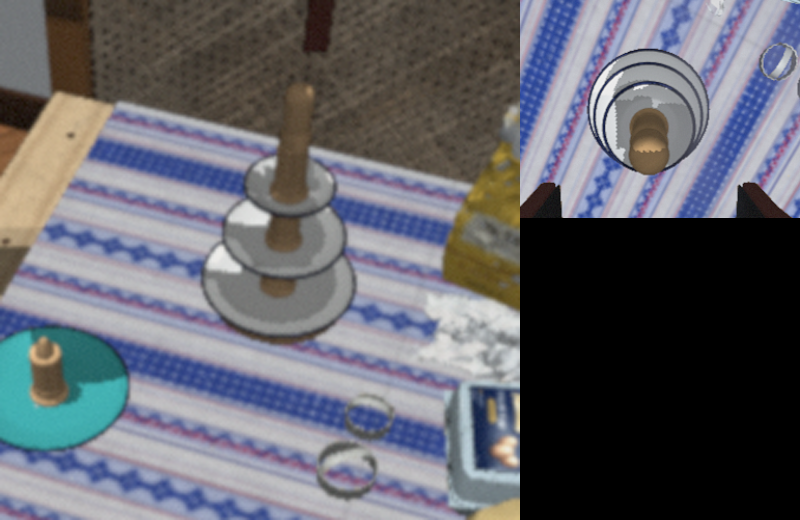

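The finished stand is upright with the knob seated on top (292,100 to 290,200 in the crop). The gripper is clear, and the cutters and the turquoise decoy are where they were.

```bash
python3 -c "
from workcell import ctrl
print(ctrl.close_job())"
```

```text
the job is handed in; nothing more can be done
None
```

The stand is built on its foot in the order asked (large, medium and small tier, then the knob), each part seated all the way down. The gripper has let go, and the job was handed in at about 42 s; I did not get a verdict back.

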